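Ready the strain viewer for an amber rod

TASK

Get the strain viewer ready to inspect the amber glass rod: lay the rod in the two white rests above the lit window, set down rather than dropped and roughly centred, let it go, and only then flip the thrown-back filter over it past its snap point so that it springs fully down. Also push the lamp door on the viewer's side fully shut so that it seats on its catch (at any time). Leave the other rods and the other things on the table where they are.

Things in the scene. Friction and masses are not known exactly. Their poses are not given: they have to be found in the camera images.
- rod_amber_center (a point): Centre of the amber glass rod: solid cylinder, diameter 22 mm, length 150 mm, about 140 g, its x axis along the rod (it may be rolled about x). It lies along the rack's x in one of the rack's three places; a clear and a green rod of the same size lie in the other two.
- rod_clear_center (a point): Centre of the clear glass rod (same size), not to be moved.
- rod_green_center (a point): Centre of the green glass rod (same size), not to be moved.
- rack: Dark steel rod rack, fixed, 130 x 240 mm, base plate 10 mm thick; origin at the centre of its underside on the table. Three rods lie along its x at y = -78, 0 and +78 mm, each on two cork V rests at x = +-50 mm (rest 10 mm thick, its top at 35 mm); a rod's centre is 35 mm above the table.
- viewer: The strain viewer, a fixed grey box 190 x 200 mm, top 120 mm above the table; origin on the table under its centre, z up. Its x axis points away from the robot, turned by up to 0.3 rad.
- seat (a point): Fixed point where the centre of the seated rod belongs: 150 mm above the table, 30 mm above the viewer's top, over its glowing 92 mm window. Has the viewer's axes. The seated rod lies along x in two white V rests at x = +-60 mm (10 mm thick, V sloping 45 deg each side, 31 mm wide at its mouth, mouth at the seat's height).
- filter_hinge (a point): Mid-point of the filter's hinge axis, in the viewer's frame at x 0, y +75 mm, 25 mm above the seat (175 mm above the table); the axis runs along the viewer's x. Two hinge ears, top 182 mm above the table, stand at x = +-52 mm.
- filter (a joint): Filter swing q, rad: 0 = thrown back, leaning to the viewer's +y 25 deg past upright (stop; starts here); 2.0 = down, level over the rod, pointing to -y (stop). A point r from the hinge is at viewer y = 75 mm - r cos(2 - q), height 175 mm + r sin(2 - q). Over-centre spring: about 2.5 N at the tab moves it off a stop; it snaps over by itself past about 0.9 rad. No latch.
- filter_tab (a point): Centre of the red tab on the filter's free edge: 32 mm wide along x, 30 mm long, 6 mm thick, 135 mm from the hinge axis (reaching out to 150 mm). The rest of the flap is a dark ring of radius 50 mm, 9 mm thick, with a violet lens, its centre 75 mm from the hinge. Down, it clears the seated rod by about 10 mm.
- door_hinge (a point): Mid-height of the lamp door's upright hinge axis at the door's robot-side edge: viewer x -75 mm, y -104 mm, 60 mm above the table.
- lamp_door (a joint): Angle of the lamp door on the viewer's -y side, rad: 0 = shut and seated on its catch; grows to 1.3 as the free edge swings out to -y; starts ajar. At angle q a point r from the hinge lies at r (cos q, -sin q) from it in the viewer's x, y. A sprung catch resists below 0.1 rad (under 8 N at the edge) and draws it home past about 0.05 rad; elsewhere it stays where left.
- door_edge (a point): Outer face at the lamp door's free edge, half-way up (60 mm above the table), 125 mm from the hinge. Grey panel 126 mm wide, 13 to 107 mm above the table, 8 mm thick, hinge axis in mid-thickness; a black knob 14 mm wide sticks out 12 mm from the face 105 mm from the hinge, 32 mm above the table.
- tape: Yellow tape roll lying flat, 90 mm wide, 25 mm high; not to be moved. Origin at the centre of its underside.
- mug: White mug, 80 mm wide, 90 mm high; not to be moved. Origin at the centre of its underside.
- offcut: Aluminium bar lying on the table, 160 x 16 x 16 mm, along its x; not to be moved. Origin at the centre of its underside.
- rod_amber: The amber glass rod itself; its origin is the rod's centre, the same as point rod_amber_center.
Things that resemble listed ones, but are neither listed nor needed, are in the scene too. Of the things like the rod_amber, leave any that is blue; of the rest the smaller one is meant.

How it is judged:
On the way, in this order (a step that is already met when the one before it is completed fails the run):
1. the amber rod lies let go in both rests while the filter is still thrown back (x of rod_amber_center in the frame of seat between -0.02 and 0.02 m and y of rod_amber_center in the frame of seat between -0.006 and 0.006 m and z of rod_amber_center in the frame of seat between -0.005 and 0.005 m and angle between the x axis of rod_amber_center and the x axis of seat, either way round below 0.1 rad and contact force between the fingers and rod_amber below 0.1 N and value of joint filter below 0.7 rad), for 0.2 s.
2. the filter is snapped down over the rod (value of joint filter above 1.94 rad), for 0.2 s.
At the end, for the whole second after the job is handed in: The amber rod rests released and still in the viewer's two rests (centre within 20 mm of the seat along the rests, 6 mm across, 5 mm in height, within 0.1 rad of their line), the filter is down on its stop (above 1.94 of 2.0 rad) and the lamp door is shut on its catch (below 0.03 rad) (x of rod_amber_center in the frame of seat between -0.02 and 0.02 m and y of rod_amber_center in the frame of seat between -0.006 and 0.006 m and z of rod_amber_center in the frame of seat between -0.005 and 0.005 m and angle between the x axis of rod_amber_center and the x axis of seat, either way round below 0.1 rad and contact force between the fingers and rod_amber below 0.1 N and linear speed of rod_amber below 0.02 m/s and value of joint filter above 1.94 rad and value of joint lamp_door below 0.03 rad); the robot touches nothing.
It fails at once if the amber rod is dropped: it falls free of the fingers faster than 0.45 m/s (a drop of about 10 mm) (contact force between the fingers and rod_amber below 0.01 N and linear speed of rod_amber above 0.45 m/s).
It fails at once if the clear or the green rod is moved by more than 20 mm (distance of any of rod_clear_center, rod_green_center from where it was at the start of the episode above 0.02 m).
It fails at once if a bystander (tape roll, mug, aluminium bar) is moved by more than 30 mm (distance of any of tape, mug, offcut from where it was at the start of the episode above 0.03 m).
It also fails if it takes over 62 s, if anything falls off the work surface, if the arm or the gripper's body presses on something with over 40 N, if the wrist force passes 120 N, or if a joint passes its speed limit or range.

ROBOT

A 6-joint arm with a two-finger parallel gripper is mounted at the origin on the work surface. World frame = base frame: x ahead of the robot, y to its left, z up, the work surface at z = 0. Lengths are in m, angles in rad, forces in N, time in s.
With the tool pointing down it reaches from about 0.35 to 0.975 m from the base axis. Payload 4.9 kg.
Tool frame: the origin (TCP) lies midway between the tips of the shut fingers; the grasp point (between the pads) lies 19 mm behind it; z points along the fingers, y is the line along which they close (so a half turn about z gives the same grasp; the last joint's range is limited). The gripper opens to 85 mm and grips with 20 to 120 N. Pads are 22 mm wide; open, the fingers measure 114 mm over their backs; the gripper's body (76 mm by 85 mm) begins 54 mm behind the grasp point. The pads swing forward as they close: fully open they stand 13 mm farther back than shut.
Start: joints at [1.198, 0.053, 1.613, -0, 1.476, -0.119], TCP at [0.157, 0.605, 0.231] pointing down, gripper open.
Joint ranges: [-3.01, 3.01], [-1.01, 2.22], [0.06, 2.58], [-1.02, 4.17], [0.09, 2.62], [-3.14, 3.14]. Speed limits (rad/s): [2.57, 2.57, 3.14, 3.14, 3.14, 3.14].

INTERFACE

Orientations are given as a unit quaternion [w, x, y, z].
In Python, from bench import robot, viewer gives the robot as it stands.
- The arm moves only by the tool drive_tool, never from a script. Its argument "targets" is a list of rows, each a list of 4 numbers: the shift along the tool's x, y, z in cm, then the turn about the tool's z in degrees. In form: [[x, y, z, turn], ...]. A call has 1 to 12 rows; each row is the pose to reach, as a shift and turn from the pose commanded when the call began, along the tool's axes at that moment; what a row does not reach only later rows make up. A row lasts 1/10 s, in which the tool goes at most 50 mm and 8.59 degrees, less where a joint would pass 70% of its speed; a pose out of reach is approached as far as the arm can. A call with a gripper value outside its range is refused whole. "fingers" is the finger opening in cm, from 0 to 8.54, set as the call begins (left out, the last holds). The fingers move at their own pace and stop on an object; "newtons" is the grip in N (left out, the last holds). Time passes only in rows, so rows that repeat a pose let the fingers close. It gives the time, the measured TCP pose, the force, the opening and the grip force at its end, in the units of the state.
- robot.state(): the state, without advancing time (a new reading comes with each control period).
- viewer.read_camera(name): name is "side" or "top" or "wrist"; returns a dict with "pixels" (400x640x3 uint8, red, green, blue), "camera_matrix" (3x3 intrinsics, pixels), "xyz" and "rotation" of the camera in the world; the wrist camera has in their place "tool_from_camera" (4x4, takes a point from camera to tool coordinates, whose origin is the TCP and whose axes are the flange's). Camera axes: x right, y down, z forward; pixel columns grow to the right and rows downward; lengths in m; the calibration is good to about 2 mm. A picture is of the moment at which its call begins: read the wrist's pose just before it. There is no depth.
- robot.job_done(): hands the job in; it is judged then, once.
The state is a dict: "time": time; "joints": joint angles; "qd": joint speeds; "effort": joint torques, N m; "ee_pos": TCP position; "orientation": TCP orientation; "force": force on the tool from outside, world axes, zero at the start; "moment": the same for the moment, N m; "opening": opening from 0.0 (shut) to 1.0 (fully open); "grasp_force": force on a finger pad.
Only numpy, scipy, OpenCV 4.12 (cv2) and the standard library are available. Lean on these libraries where they do the work, as an engineer would, in place of code of your own. Each camera call takes 0.05 s, during which the arm holds its last target. There are 200 camera calls.

## Working session

There is one attempt and no reset: what is moved stays moved. The work goes in short steps, Python scripts to look and compute and a tool call to move; the robot and the scene stay as the last step left them, time stands still between calls to the robot, and variables do not carry over. Pictures are saved under pics/ and viewed, at most 10 in all, crops included, and the job is handed in when it is done.

Besides the shell and the picture viewer there is one more tool, called after "Request:" as a command line: name --pt "numbers of a row" for each row, then --argument value for the rest. drive_tool: Moves the arm, as the interface text tells. Its arguments: {"type":"object","properties":{"targets":{"type":"array","items":{"type":"array","items":{"type":"number"}}},"fingers":{"type":"number"},"newtons":{"type":"number"}},"required":["targets"]}

```bash
mkdir -p pics; ls
python3 - <<'E'
from bench import robot, viewer
import cv2,pickle
s=robot.state();print(s)
d={}
for n in ("top","side"):
    c=viewer.read_camera(n);d[n]=c
    cv2.imwrite(f"pics/{n}0.png",c["pixels"][:,:,::-1])
    print(n,c["camera_matrix"],c["xyz"],c["rotation"])
pickle.dump(d,open("d0.pkl","wb"))
E
```

```text
pics
{'time': 0.0, 'joints': array([ 1.19798560e+00,  5.33837069e-02,  1.61428451e+00, -1.14273095e-05,
        1.47599199e+00, -1.18967031e-01]), 'qd': array([ 0.00087957,  0.00032286,  0.00023271, -0.00048537,  0.00029552,
        0.00076782]), 'effort': array([-5.05546850e-04, -3.93677473e+01, -3.70180357e+01, -1.73750359e-04,
        7.08263658e-03,  1.78147519e-05]), 'ee_pos': array([0.15671025, 0.60439691, 0.23005204]), 'orientation': array([-2.46124600e-04,  1.26580746e-01,  9.91955768e-01, -1.00406859e-03]), 'force': array([-0.46797653, -0.10692406, -0.30976714]), 'moment': array([ 0.02668198,  0.00640719, -0.01997331]), 'grasp_force': 0.0, 'opening': 0.9994437131288793}
top [[370.28894674   0.         315.8463726 ]
 [  0.         370.28894674 203.16531869]
 [  0.           0.           1.        ]] [ 0.33545944 -0.04909844  1.16300308] [-0.07581867  0.75940975 -0.64265708  0.06738129]
side [[394.38204203   0.         318.34268249]
 [  0.         394.38204203 200.22083191]
 [  0.           0.           1.        ]] [ 0.13796826 -0.68408495  1.03531658] [-0.34716221  0.90317156 -0.23488537  0.09267366]
```

View pics/top0.png

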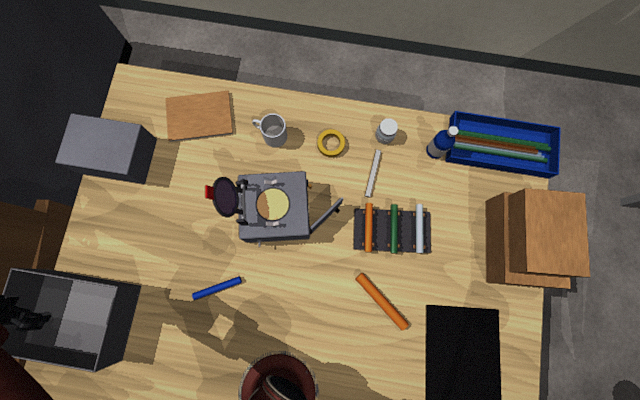

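View pics/side0.png

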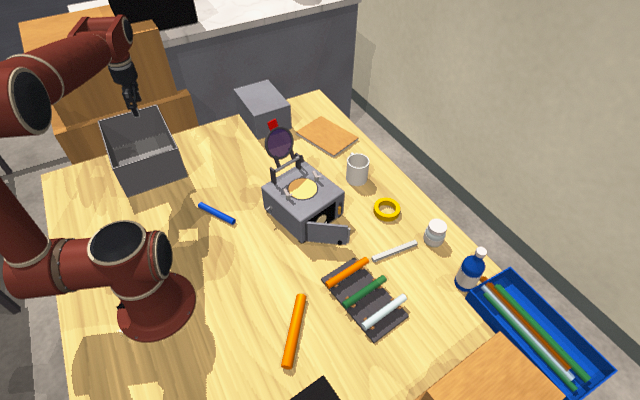

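Top picture: things that could be the amber rod are the orange rod in the rack (369,228), the thicker, longer orange one loose on the table (383,302), a blue one (217,288) and rods in the blue tray (490,140). By the description it is the smaller, rack one. The viewer is at (273,205), its flap thrown back to image left, and the door at (326,213). Next is a close crop.

Run:
```python
import cv2
a=cv2.imread("pics/top0.png")
cv2.imwrite("pics/crop1.png",cv2.resize(a[155:265,200:440],None,fx=3.33,fy=3.33,interpolation=cv2.INTER_CUBIC))
```

```text
(no output)
```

View pics/crop1.png

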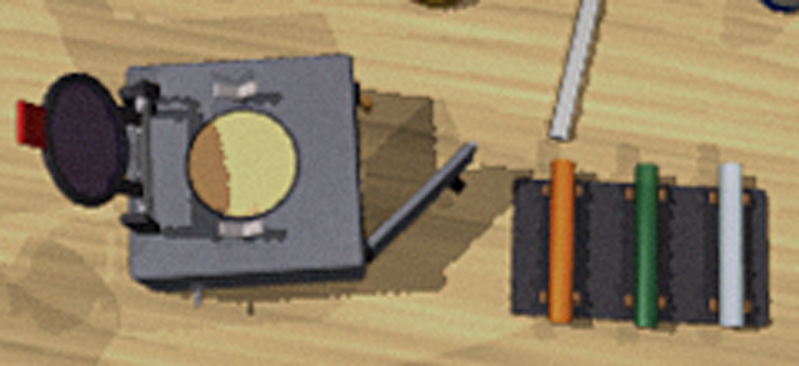

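The crop confirms it: the amber rod lies in the rack's left place (crop 563,241), thinner than the loose orange one. The white rests are at (236,90) and (241,229), the window is at (243,165), and the door runs from (368,250) to (472,150).

```bash
cat > h.py <<'E'
import numpy as np, cv2
from scipy.spatial.transform import Rotation as R
def rot(q): return R.from_quat(q,scalar_first=True)
def camR(c):
    r=np.array(c["rotation"]); return r if r.shape==(3,3) else rot(r).as_matrix()
def ray(K,Rm,t,uv,z):
    d=Rm@np.linalg.solve(K,[uv[0],uv[1],1.]); return t+d*(z-t[2])/d[2]
def proj(K,Rm,t,p):
    q=(np.asarray(p)-t)@Rm; q=q@K.T; return q[...,:2]/q[...,2:]
E
python3 - <<'E'
from h import *
import pickle
c=pickle.load(open("d0.pkl","rb"))["top"];K,Rm,t=c["camera_matrix"],camR(c),c["xyz"]
f=lambda u,v,z:ray(K,Rm,t,(200+u/3.33,155+v/3.33),z)
for n,u,v,z in [("TL",127,68,.12),("TR",352,56,.12),("BR",363,267,.12),("BL",132,276,.12),("win",243,165,.12),("restfar",236,90,.145),("restnear",241,229,.145),
 ("amb1",563,160,.04),("amb2",563,322,.04),("gr1",647,164,.04),("gr2",647,326,.04),("cl1",731,164,.04),("cl2",733,326,.04),
 ("r1",517,180,.01),("r2",767,190,.01),("r3",769,325,.01),("r4",513,315,.01),("doorH",368,250,.107),("doorE",472,150,.107),("tab",30,123,.29),("earf",143,98,.182),("earn",140,215,.182)]:
    print(n,f(u,v,z).round(4))
E
```

```text
TL [0.5921 0.2185 0.12  ]
TR [0.6357 0.026  0.12  ]
BR [ 0.4539 -0.0149  0.12  ]
BL [0.414  0.1766 0.12  ]
win [0.5238 0.1021 0.12  ]
restfar [0.5824 0.1166 0.145 ]
restnear [0.4656 0.0899 0.145 ]
amb1 [ 0.5923 -0.179   0.04  ]
amb2 [ 0.4437 -0.1994  0.04  ]
gr1 [ 0.6015 -0.2566  0.04  ]
gr2 [ 0.4527 -0.275   0.04  ]
cl1 [ 0.6145 -0.3338  0.04  ]
cl2 [ 0.4656 -0.3519  0.04  ]
r1 [ 0.5726 -0.1418  0.01  ]
r2 [ 0.6025 -0.3779  0.01  ]
r3 [ 0.4756 -0.393   0.01  ]
r4 [ 0.4453 -0.1566  0.01  ]
doorH [ 0.4706 -0.0162  0.107 ]
doorE [ 0.5726 -0.0913  0.107 ]
tab [0.498  0.2358 0.29  ]
earf [0.5541 0.1844 0.182 ]
earn [0.4586 0.167  0.182 ]
```

Request:
drive_tool --pt "-5 -6 -2 -4" --pt "-8 -10 -2 -8" --pt "-11 -14 -2 -12" --pt "-14 -18 -2 -16" --pt "-17 -22 -2 -21" --pt "-20.5 -25.5 -2 -21.5" --pt "-24 -29 -2 -21.5" --pt "-27 -33 -2 -21.5" --pt "-30 -37 -2 -21.5" --pt "-33 -41 -2 -21.5" --pt "-36 -45 -2 -21.5" --pt "-39 -49 -2 -21.5" --fingers 6

```text
time: 1.3
ee_pos: [0.4006, 0.0571, 0.2511]
orientation: [0.0, -0.061, 0.998, 0.0]
force: [1.0, -0.2, -0.7]
opening: 0.699
grasp_force: 0.0
```

```bash
cat >> h.py <<'E'
def go(p,yaw_deg,st):
    """tool shift (cm) and turn (deg) from measured pose to world p with tool line-x yaw"""
    Rt=rot(st["orientation"]).as_matrix()
    d=Rt.T@(np.asarray(p)-st["ee_pos"])*100
    y=np.degrees(np.arctan2(Rt[1,0],Rt[0,0]))
    t=-((yaw_deg-y+90)%180-90)
    print("t",round(st["time"],2),"pos",st["ee_pos"].round(4),"yaw",round(y,2),"tilt z",Rt[:,2].round(4),"-> shift",d.round(2),"turn",round(t,2))
E
python3 -c "
from h import *
from bench import robot
go([.516,-.189,.2],7,robot.state())"
```

```text
t 1.3 pos [0.4006 0.0571 0.2511] yaw -173.05 tilt z [ 6.e-04  2.e-04 -1.e+00] -> shift [ -8.47 -25.83   5.11] turn -0.05
```

Request:
drive_tool --pt "-1.5 -4.5 1 0" --pt "-3 -9 2 0" --pt "-4.5 -13.5 3 0" --pt "-6 -18 4 0" --pt "-7.5 -22.5 5 0" --pt "-8.5 -25.8 5 0" --pt "-8.5 -25.8 5 0" --pt "-8.5 -25.8 5 0" --fingers 6

```text
time: 2.1
ee_pos: [0.5158, -0.1868, 0.2006]
orientation: [-0.001, -0.06, 0.998, 0.001]
force: [-0.7, 0.6, 0.1]
opening: 0.705
grasp_force: 0.0
```

Run:
```python
from h import *
from bench import robot,viewer
import pickle
s=robot.state();c=viewer.read_camera("wrist");pickle.dump((s,c),open("w1.pkl","wb"))
cv2.imwrite("pics/w1.png",c["pixels"][:,:,::-1])
go([.516,-.189,.1],7,s); print(c["tool_from_camera"],c["camera_matrix"])
```

```text
t 2.1 pos [ 0.5158 -0.1868  0.2006] yaw -173.11 tilt z [-0.0015  0.0012 -1.    ] -> shift [-1.000e-02 -2.300e-01  1.006e+01] turn -0.11
[[ 1.00671727e-03 -9.47061832e-01 -3.21049641e-01  8.27197892e-02]
 [ 9.99999299e-01  1.15355492e-03 -2.67158904e-04  1.09994890e-04]
 [ 6.23364394e-04 -3.21049147e-01  9.47062330e-01 -1.42689561e-01]
 [ 0.00000000e+00  0.00000000e+00  0.00000000e+00  1.00000000e+00]] [[347.92369413   0.         319.98347576]
 [  0.         347.92369413 199.74160862]
 [  0.           0.           1.        ]]
```

View pics/w1.png

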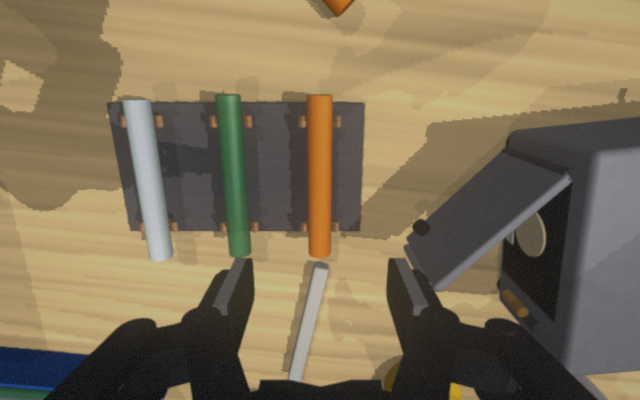

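The wrist view shows the amber rod centred between the fingers in y, with ends at (320,96) and (320,257); the door's free edge is at the right, (570,178) top and (437,290).

```bash
cat >> h.py <<'E'
def wray(s,c,uv,z):
    T=c["tool_from_camera"];Rt=rot(s["orientation"]).as_matrix()
    return ray(c["camera_matrix"],Rt@T[:3,:3],s["ee_pos"]+Rt@T[:3,3],uv,z)
E
python3 - <<'E'
from h import *
import pickle
s,c=pickle.load(open("w1.pkl","rb"))
a=[wray(s,c,u,.04) for u in ((320,96),(320,257))]
print(a,np.mean(a,0),np.linalg.norm(a[0]-a[1]),np.degrees(np.arctan2(*(a[1]-a[0])[1::-1])))
for u,z in (((364,102),.01),((360,231),.01),((109,102),.01),((131,231),.01),((570,178),.107),((512,138),.107)): print(wray(s,c,u,z).round(4))
E
```

```text
[array([ 0.44460902, -0.19526783,  0.04      ]), array([ 0.59393655, -0.17707193,  0.04      ])] [ 0.51927278 -0.18616988  0.04      ] 0.1504320602360685 6.9473719590785095
[ 0.446  -0.1541  0.01  ]
[ 0.5747 -0.1374  0.01  ]
[ 0.4745 -0.3879  0.01  ]
[ 0.6035 -0.3744  0.01  ]
[ 0.4758 -0.0146  0.107 ]
[ 0.4536 -0.0633  0.107 ]
```

Request:
drive_tool --pt "-0.2 0 4 0" --pt "-0.2 0 8 0" --pt "-0.2 0 12 0" --pt "-0.2 0 15 0" --pt "-0.2 0 17 0" --pt "-0.2 0 18 0" --pt "-0.2 0 18.2 0" --pt "-0.2 0 18.2 0" --fingers 5

```text
time: 2.95
ee_pos: [0.5187, -0.1862, 0.0203]
orientation: [0.001, -0.061, 0.998, -0.0]
force: [-0.1, -0.2, 0.1]
opening: 0.585
grasp_force: 0.0
```

Request:
drive_tool --pt "0 0 0 0" --pt "0 0 0 0" --pt "0 0 0 0" --pt "0 0 0 0" --pt "0 0 0 0" --pt "0 0 0 0" --pt "0 0 0 0" --fingers 1 --newtons 40

```text
time: 3.65
ee_pos: [0.5192, -0.187, 0.021]
orientation: [0.001, -0.061, 0.998, -0.001]
force: [-0.4, 0.5, 6.5]
opening: 0.241
grasp_force: 39.2
```

Request:
drive_tool --pt "0 0 -1 0" --pt "0 0 -4 0" --pt "0 0 -8 0" --pt "0 0 -12 0" --pt "0 0 -16 0" --pt "0 0 -18 0" --pt "0 0 -18 0" --pt "0 0 -18 0"

```text
time: 4.45
ee_pos: [0.5177, -0.1862, 0.1986]
orientation: [-0.0, -0.061, 0.998, 0.0]
force: [0.5, 0.3, -2.2]
opening: 0.245
grasp_force: 39.3
```

```bash
python3 -c "
from h import *
from bench import robot
s=robot.state();print(s['opening'],s['force'])
go([.524,.05,.2],12.7,s)"
```

```text
0.24476160140191203 [ 0.47246521  0.29163535 -2.15907489]
t 4.45 pos [ 0.5177 -0.1862  0.1986] yaw -173.04 tilt z [-8.e-04  4.e-04 -1.e+00] -> shift [-3.49 23.37 -0.13] turn -5.74
```

Request:
drive_tool --pt "-0.5 3 0 0" --pt "-1 7 0 -2" --pt "-1.5 11 0 -4" --pt "-2.5 15 0 -5.7" --pt "-3 19 0 -5.7" --pt "-3.5 22 0 -5.7" --pt "-3.5 23.4 0 -5.7" --pt "-3.5 23.4 0 -5.7" --pt "-3.5 23.4 0 -5.7"

```text
time: 5.35
ee_pos: [0.5238, 0.0495, 0.1978]
orientation: [-0.001, -0.11, 0.994, -0.0]
force: [-0.1, -0.3, -1.6]
opening: 0.244
grasp_force: 39.5
```

Run:
```python
from h import *
from bench import robot,viewer
import pickle
s=robot.state();c=viewer.read_camera("wrist");pickle.dump((s,c),open("w2.pkl","wb"))
cv2.imwrite("pics/w2.png",c["pixels"][:,:,::-1])
go([.524,.102,.2],12.7,s)
```

```text
t 5.35 pos [0.5238 0.0495 0.1978] yaw -167.34 tilt z [-2.6e-03 -7.0e-04 -1.0e+00] -> shift [-1.17  5.12 -0.23] turn -0.04
```

View pics/w2.png

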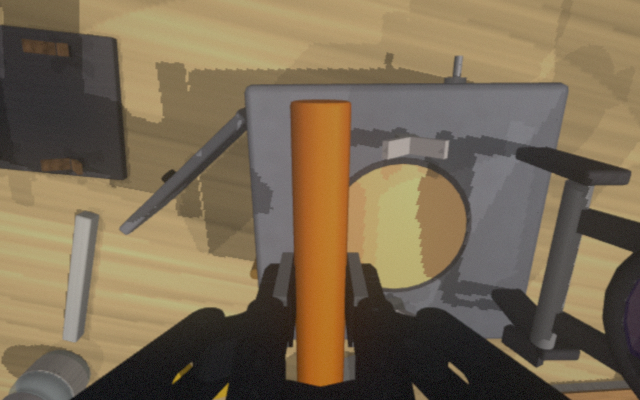

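The view shows the held amber rod centred in the fingers, its near end at (321,100); the near white rest's mouth spans (384,141) to (448,138), the window centre is about (408,226), and the viewer's near top corners are at (247,87) and (567,86).

Run:
```python
from h import *
import pickle
s,c=pickle.load(open("w2.pkl","rb"))
g=lambda u,z:wray(s,c,u,z)[:2]
A,B=g((247,87),.12),g((567,86),.12)
print("corners",A,B,np.linalg.norm(A-B),"yaw",np.degrees(np.arctan2(-(B-A)[0],(B-A)[1])))
y=np.radians(12.7);X=np.array([np.cos(y),np.sin(y)]);Y=np.array([-X[1],X[0]])
print("seat from corners",(A+B)/2+.095*X)
L,Rr=g((384,141),.15),g((448,138),.15)
print("rest",L,Rr,np.linalg.norm(L-Rr),"seat",(L+Rr)/2+.06*X)
w=g((408,226),.12);print("win",w)
e=[g((292,102),.2118),g((350,102),.2118)];print("rod end",e,"rodcentre",np.mean(e,0)+.075*X, "w",np.linalg.norm(e[0]-e[1]))
for n,S in (("c",(A+B)/2+.095*X),("r",(L+Rr)/2+.06*X),("w",w)):
    d=S-np.array([.524,.102]);print(n,d@X,d@Y)
```

```text
corners [ 0.45550289 -0.01102854] [0.41249027 0.17700486] 0.19289024282502873 yaw 12.884718364369563
seat from corners [0.52667236 0.10387355]
rest [0.4651945  0.07223888] [0.45593567 0.10583311] 0.034846783551850266 seat [0.51909716 0.10222677]
win [0.52105132 0.11084547]
rod end [array([0.45199809, 0.02317156]), array([0.44743924, 0.04337386])] rodcentre [0.52288375 0.04976118] w 0.020710296666239778
c 0.0030188694215421983 0.0012402050794862389
r -0.004733038115966208 0.0012990910623902935
w -0.0009318964479637426 0.009277316341018822
```

Request:
drive_tool --pt "-0.5 2 0 0" --pt "-1.2 4.5 0 0" --pt "-1.2 5.2 0 0" --pt "-1.2 5.2 0 0" --pt "-1.2 5.2 2 0" --pt "-1.2 5.2 4 0" --pt "-1.2 5.2 5 0" --pt "-1.2 5.2 5.4 0" --pt "-1.2 5.2 5.8 0" --pt "-1.2 5.2 5.8 0" --pt "-1.2 5.2 5.8 0"

```text
time: 6.5
ee_pos: [0.5254, 0.1034, 0.1422]
orientation: [0.001, -0.11, 0.994, -0.0]
force: [0.4, 1.0, -1.4]
opening: 0.242
grasp_force: 39.6
```

Run:
```python
from h import *
from bench import robot,viewer
import pickle
s=robot.state();c=viewer.read_camera("side");d=viewer.read_camera("top")
cv2.imwrite("pics/s2.png",np.vstack([cv2.resize(x,None,fx=6,fy=6,interpolation=cv2.INTER_CUBIC) for x in (c["pixels"][155:205,250:370,::-1],d["pixels"][180:230,220:340,::-1])]))
go([.524,.103,.136],12.7,s);print(s["force"],s["opening"])
```

```text
t 6.5 pos [0.5254 0.1034 0.1422] yaw -167.35 tilt z [ 0.0015  0.     -1.    ] -> shift [ 0.15 -0.    0.62] turn -0.05
[ 0.35131309  0.98034141 -1.37359844] 0.24163273243828676
```

View pics/s2.png

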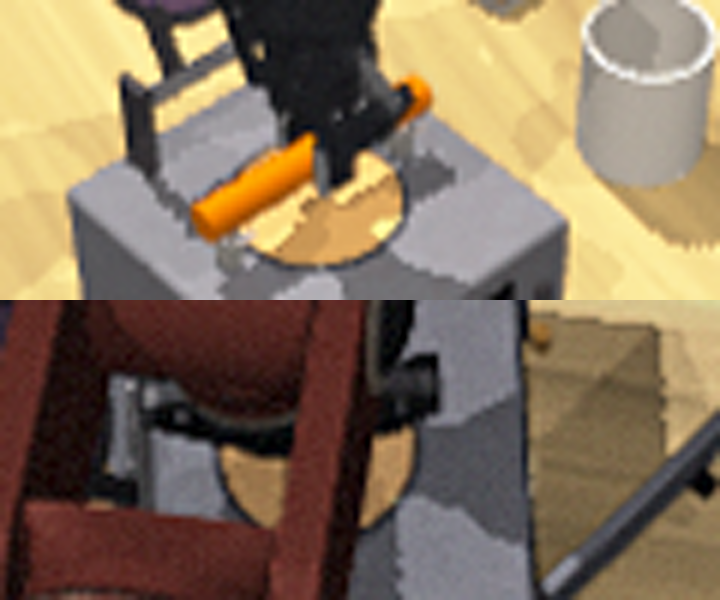

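In the side view the rod hangs just over both rests: its near end is at (210,218) above the near rest at (240,250), and the far rest at (405,140) is under its far end. I lower in small steps.

Request:
drive_tool --pt "0.1 0 0.2 0" --pt "0.1 0 0.4 0" --pt "0.1 0 0.5 0" --pt "0.1 0 0.5 0"

```text
time: 7.0
ee_pos: [0.5239, 0.1035, 0.1367]
orientation: [0.0, -0.11, 0.994, 0.0]
force: [-1.0, 1.6, 1.2]
opening: 0.237
grasp_force: 40.0
```

Request:
drive_tool --pt "0 0 0.1 0" --pt "0 0 0.2 0" --pt "0 0 0.2 0"

```text
time: 7.3
ee_pos: [0.5241, 0.1037, 0.1363]
orientation: [0.0, -0.11, 0.994, 0.0]
force: [-5.4, 1.8, 9.2]
opening: 0.244
grasp_force: 40.8
```

Contact came at the expected height (TCP 0.136, about 10 N upward), so I release.

Request:
drive_tool --pt "0 0 -0.1 0" --pt "0 0 -0.1 0" --pt "0 0 -0.1 0" --pt "0 0 -0.1 0" --fingers 4 --newtons 20

```text
time: 7.7
ee_pos: [0.5238, 0.1031, 0.135]
orientation: [-0.0, -0.11, 0.994, -0.0]
force: [-0.2, 0.3, -0.2]
opening: 0.465
grasp_force: 0.0
```

Request:
drive_tool --pt "0 0 -1 0" --pt "0 0 -4 0" --pt "0 0 -8 0" --pt "0 -2 -12 0" --pt "0 -6 -16 0" --pt "0 -10 -18 0" --pt "0 -14 -18 0" --pt "0 -14 -18 0" --pt "0 -14 -18 0"

```text
time: 8.6
ee_pos: [0.5545, -0.0339, 0.3156]
orientation: [-0.0, -0.109, 0.994, 0.0]
force: [0.5, -0.3, 0.0]
opening: 0.468
grasp_force: 0.0
```

Run:
```python
from h import *
from bench import robot,viewer
import pickle
s=robot.state();w=viewer.read_camera("wrist");c=viewer.read_camera("side");d=viewer.read_camera("top")
pickle.dump((s,w,c,d),open("w3.pkl","wb"))
z=lambda x:cv2.resize(x[...,::-1],(400,300),interpolation=cv2.INTER_CUBIC)
cv2.imwrite("pics/s3.png",np.vstack([np.hstack([z(c["pixels"][120:255,250:430]),z(d["pixels"][135:270,180:360])]),np.hstack([z(w["pixels"][:,:533]),z(w["pixels"][:300,240:])])]))
go([.55,-.14,.06],12.7,s)
```

```text
t 8.6 pos [ 0.5545 -0.0339  0.3156] yaw -167.44 tilt z [-1.e-04  5.e-04 -1.e+00] -> shift [  2.75 -10.27  25.55] turn -0.14
```

View pics/s3.png

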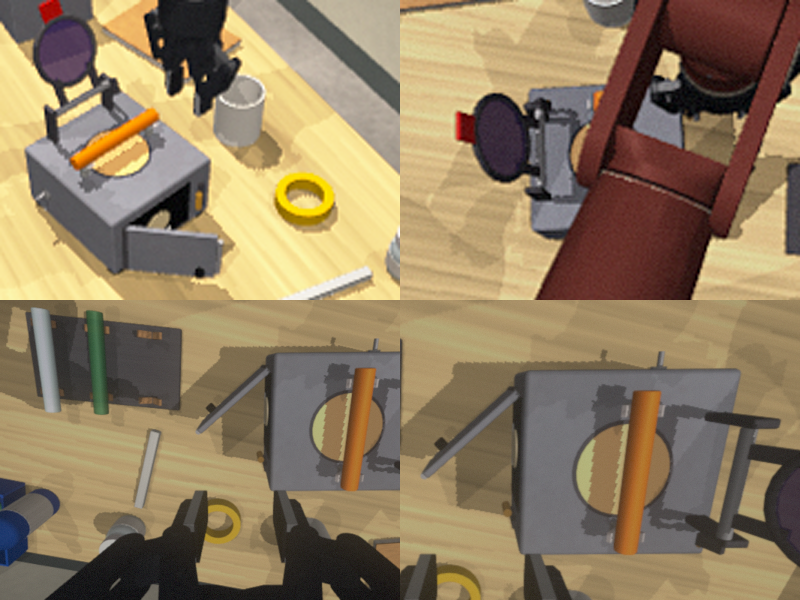

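The rod lies level in both rests over the window (side view, ends at (75,160) and (155,117)), the filter is still back, and the door is ajar. Next I shut the door, with the closed fingers placed outside it.

Request:
drive_tool --pt "3 -5 0 0" --pt "4.5 -7.5 2 0" --pt "4.5 -7.5 7 0" --pt "4.5 -7.5 12 0" --pt "4.5 -7.5 17 0" --pt "4.5 -7.5 21 0" --pt "4.5 -7.5 24 0" --pt "4.5 -7.5 25 0" --pt "4.5 -7.5 25 0" --pt "4.5 -7.5 25 0" --fingers 0

```text
time: 9.75
ee_pos: [0.5284, -0.1163, 0.0671]
orientation: [0.001, -0.111, 0.994, -0.001]
force: [0.5, 0.0, 0.7]
opening: -0.002
grasp_force: 0.0
```

```bash
cat >> h.py <<'E'
X=np.array([np.cos(.2225),np.sin(.2225)]);Y=np.array([-X[1],X[0]]);S=np.array([.5235,.1032])
def vf(st):
    d=st["ee_pos"][:2]-S;print("viewer mm",(d@X*1000).round(1),(d@Y*1000).round(1),"z",(st["ee_pos"][2]*1000).round(1),"t",st["time"],"F",(st["force"][:2]@X).round(1),(st["force"][:2]@Y).round(1),st["force"][2].round(1),"open",st["opening"].round(3))
E
python3 - <<'E'
from h import *
from bench import robot
import pickle
vf(robot.state())
s,w,c,d=pickle.load(open("w3.pkl","rb"))
a=[wray(s,w,u,.155)[:2] for u in ((487,91),(466,253))];m=np.mean(a,0)-S;print(m@X,m@Y,np.linalg.norm(a[0]-a[1]),(a[1]-a[0])@Y)
e=wray(s,w,(264,172),.107)[:2];h=S-.075*X-.104*Y;e=e-h;print("door",np.linalg.norm(e),np.arctan2(-e@Y,e@X))
E
```

```text
Traceback (most recent call last):
  File "h.py", line 22, in vf
    d=st["ee_pos"][:2]-S;print("viewer mm",(d@X*1000).round(1),(d@Y*1000).round(1),"z",(st["ee_pos"][2]*1000).round(1),"t",st["time"],"F",(st["force"][:2]@X).round(1),(st["force"][:2]@Y).round(1),st["force"][2].round(1),"open",st["opening"].round(3))
                                                                                                                                                                                                                                   ^^^^^^^^^^^^^^^^^^^
AttributeError: 'float' object has no attribute 'round'
```

Request:
drive_tool --pt "-0.9 1.9 0 0" --pt "-2.2 2.9 0 0" --pt "-3.6 3.9 0 0" --pt "-4.6 5.1 0 0" --pt "-5.5 6.3 0 0" --pt "-6 7.3 0 0" --pt "-6.3 8.2 0 0" --pt "-6.5 8.8 0 0" --pt "-6.5 9.2 0 0" --pt "-6.5 9.4 0 0" --pt "-6.5 9.4 0 0"

```text
time: 10.85
ee_pos: [0.5776, -0.0187, 0.0726]
orientation: [0.008, -0.11, 0.994, -0.009]
force: [5.1, -27.5, 15.9]
opening: -0.002
grasp_force: 1.2
```

```bash
sed -i 's/st\["opening"\].round(3)/st["opening"]/' h.py
python3 - <<'E'
from h import *
from bench import robot
import pickle
vf(robot.state())
s,w,c,d=pickle.load(open("w3.pkl","rb"))
a=[wray(s,w,u,.155)[:2] for u in ((487,91),(466,253))];m=np.mean(a,0)-S;print(m@X,m@Y,np.linalg.norm(a[0]-a[1]),(a[1]-a[0])@Y)
e=wray(s,w,(264,172),.107)[:2];h=S-.075*X-.104*Y;e=e-h;print("door",np.linalg.norm(e),np.arctan2(-e@Y,e@X))
E
```

```text
viewer mm 25.8 -130.8 z 72.6 t 10.85 F -1.1 -27.9 15.9 open -0.0016670505623155455
-0.00011189023660285648 -0.00017527338018338354 0.15013888765302028 0.0023970124491401604
door 0.12443655817261826 0.8642961978390091
```

Force is 28 N at y -131; I back off and look whether the door is shut.

Request:
drive_tool --pt "0 -1.5 0 0" --pt "0 -5 0 0" --pt "0 -7 0 0" --pt "0 -7 0 0"

```text
time: 11.25
ee_pos: [0.5852, -0.0803, 0.0645]
orientation: [-0.0, -0.109, 0.994, 0.0]
force: [0.1, 1.2, -0.1]
opening: -0.004
grasp_force: 0.0
```

Run:
```python
from h import *
from bench import robot,viewer
vf(robot.state())
w=viewer.read_camera("wrist");c=viewer.read_camera("side")
z=lambda x:cv2.resize(x[...,::-1],(400,300),interpolation=cv2.INTER_CUBIC)
cv2.imwrite("pics/s4.png",np.hstack([z(c["pixels"][150:255,260:400]),z(w["pixels"])]))
```

```text
viewer mm 19.7 -192.6 z 64.5 t 11.25 F 0.4 1.1 -0.1 open -0.004242467361065596
```

View pics/s4.png

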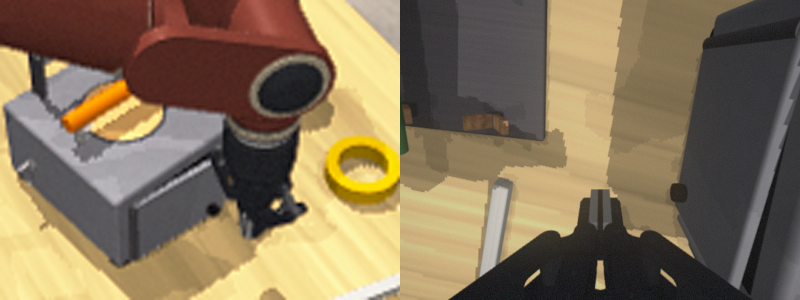

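The door is still ajar (about 0.2 rad): the wide knuckles behind the fingertips met the box's top edge. I turn the tool 90° so that its slim side faces the door and push again.

Request:
drive_tool --pt "0 0 -0.5 8.5" --pt "0 0 -1 17" --pt "0 0 -1 25.5" --pt "0 0 -1 34" --pt "0 0 -1 42.5" --pt "0 0 -1 51" --pt "0 0 -1 59.5" --pt "0 0 -1 68" --pt "0 0 -1 76.5" --pt "0 0 -1 85" --pt "0 0 -1 90" --pt "0 0 -1 90"

```text
time: 12.55
ee_pos: [0.5847, -0.0772, 0.0747]
orientation: [-0.001, 0.624, 0.781, -0.0]
force: [-0.2, -0.1, -0.5]
opening: -0.0
grasp_force: 0.0
```

Run:
```python
from h import *
from bench import robot
s=robot.state();vf(s);go(np.r_[S+.02*X-.115*Y,.075],12.75+90,s);print(s["joints"].round(2))
```

```text
viewer mm 19.8 -189.4 z 74.7 t 12.55 F -0.2 -0.1 -0.5 open -0.00023775260923671282
t 12.55 pos [ 0.5847 -0.0772  0.0747] yaw 102.76 tilt z [-1.1e-03  7.0e-04 -1.0e+00] -> shift [ 7.44  0.02 -0.03] turn 0.01
[-0.26  0.12  1.82  0.    1.21 -0.48]
```

Request:
drive_tool --pt "3 0 0 0" --pt "5 0 0 0" --pt "6 0 0 0" --pt "6.5 0 0 0" --pt "7 0 0 0" --pt "7.2 0 0 0" --pt "7.2 0 0 0"

```text
time: 13.25
ee_pos: [0.5694, -0.0084, 0.0752]
orientation: [-0.0, 0.625, 0.781, 0.0]
force: [1.8, 0.0, -0.5]
opening: -0.001
grasp_force: 0.2
```

Run:
```python
from h import *
from bench import robot
vf(robot.state())
```

```text
viewer mm 20.2 -119.0 z 75.2 t 13.25 F 1.7 -0.4 -0.5 open -0.0006494354783134911
```

Request:
drive_tool --pt "0.3 0 0 0" --pt "0.5 0 0 0" --pt "0.5 0 0 0"

```text
time: 13.55
ee_pos: [0.5693, -0.0075, 0.0755]
orientation: [0.003, 0.625, 0.781, -0.002]
force: [3.9, -15.0, -4.4]
opening: 0.008
grasp_force: 7.2
```

Run:
```python
from h import *
from bench import robot
vf(robot.state())
```

```text
viewer mm 20.2 -118.0 z 75.5 t 13.55 F 0.5 -15.5 -4.4 open 0.007734696478688161
```

It stopped hard at y -118, which is the shut position. Now back, up and over to behind the filter.

Request:
drive_tool --pt "-2 0 0 0" --pt "-4 0 -1 0" --pt "-4 0 -6 0" --pt "-4 0 -11 0" --pt "-4 -1 -16 0" --pt "-4 -2 -21 0" --pt "-4 -2 -26 0" --pt "-4 -2 -31 0" --pt "-4 -2 -34.5 0" --pt "0 -2 -34.5 0" --pt "4 -2 -34.5 0" --pt "8 -2 -34.5 0"

```text
time: 14.75
ee_pos: [0.5309, 0.0712, 0.4209]
orientation: [0.0, 0.625, 0.781, 0.001]
force: [0.7, 0.4, 0.2]
opening: -0.002
grasp_force: 0.0
```

Run:
```python
from h import *
from bench import robot
s=robot.state();vf(s);go(np.r_[S+.18*Y,.42],12.75+90,s)
```

```text
viewer mm 0.1 -32.8 z 420.9 t 14.75 F 0.8 0.3 0.2 open -0.0018190248595700283
t 14.75 pos [0.5309 0.0712 0.4209] yaw 102.62 tilt z [ 7.e-04  8.e-04 -1.e+00] -> shift [21.28 -0.06  0.1 ] turn -0.13
```

Request:
drive_tool --pt "4 0 0 0" --pt "8 0 0 0" --pt "12 0 0 0" --pt "16 0 0 0" --pt "20 0 0 0" --pt "22 0 0 0" --pt "22 0 2 0" --pt "22 0 6 0" --pt "22 0 10 0" --pt "22 0 13 0" --pt "22 0 14.5 0" --pt "22 0 14.5 0"

```text
time: 15.95
ee_pos: [0.4819, 0.2843, 0.2727]
orientation: [-0.001, 0.625, 0.781, -0.002]
force: [0.1, -0.2, 1.0]
opening: 0.001
grasp_force: 0.0
```

Run:
```python
from h import *
from bench import robot,viewer
s=robot.state();vf(s)
w=viewer.read_camera("top");c=viewer.read_camera("side")
z=lambda x:cv2.resize(x[...,::-1],(400,300),interpolation=cv2.INTER_CUBIC)
cv2.imwrite("pics/s5.png",np.hstack([z(c["pixels"][90:240,210:410]),z(w["pixels"][130:280,180:380])]))
```

```text
viewer mm -0.6 185.8 z 272.7 t 15.95 F 0.1 -0.2 1.0 open 0.0014163271430464271
```

View pics/s5.png

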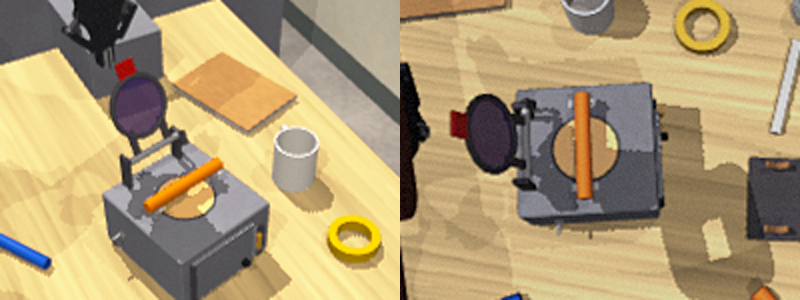

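The door is flush shut, the rod is seated, and the fingers stand behind the red tab. Now I flip the filter.

Request:
drive_tool --pt "-2 0 0 0" --pt "-4 0 0 0" --pt "-5.5 0 0 0" --pt "-7 0 0 0" --pt "-8.5 0 0 0" --pt "-10 0 0 0" --pt "-11.5 0 0 0" --pt "-13 0 0 0" --pt "-14.5 0 0 0" --pt "-16 0 0 0" --pt "-17 0 0 0" --pt "-17 0 0 0"

```text
time: 17.25
ee_pos: [0.5205, 0.1172, 0.2746]
orientation: [-0.0, 0.626, 0.78, -0.001]
force: [-0.3, -0.3, -0.6]
opening: -0.003
grasp_force: 0.0
```

Request:
drive_tool --pt "0 0 -4 0" --pt "0 0 -8 0" --pt "0 0 -12 0" --pt "4 0 -12 0" --pt "8 0 -12 0" --pt "12 0 -12 0" --pt "16 0 -12 0" --pt "20 0 -12 0" --pt "20 0 -12 0"

```text
time: 18.15
ee_pos: [0.4748, 0.3177, 0.3946]
orientation: [-0.001, 0.622, 0.783, -0.0]
force: [0.1, -1.1, 0.6]
opening: 0.001
grasp_force: 0.0
```

Run:
```python
from h import *
from bench import robot,viewer
s=robot.state();vf(s)
w=viewer.read_camera("top");c=viewer.read_camera("side")
z=lambda x:cv2.resize(x[...,::-1],(400,300),interpolation=cv2.INTER_CUBIC)
cv2.imwrite("pics/s6.png",np.hstack([z(c["pixels"][120:240,240:400]),z(w["pixels"][145:265,200:360])]))
```

```text
viewer mm -0.1 220.0 z 394.6 t 18.15 F -0.1 -1.1 0.6 open 0.0011995663615209276
```

View pics/s6.png

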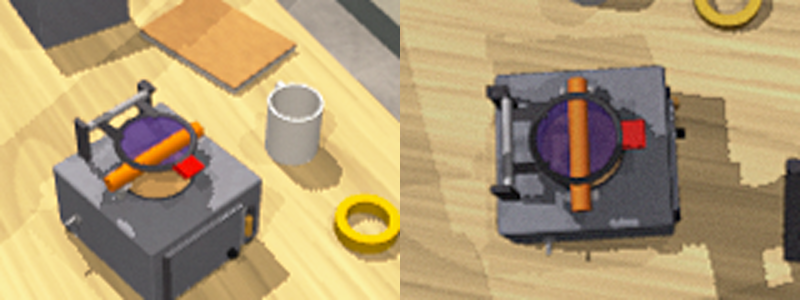

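The filter lies over the rod, tab at (633,133), but the rod shows through strongly; I check the poses numerically against the calibration.

Run:
```python
from h import *
from bench import robot,viewer
for n in ("top","side"):
    c=viewer.read_camera(n);K,Rm,t=c["camera_matrix"],camR(c),c["xyz"];im=c["pixels"].astype(int)
    P=lambda x,y,z:proj(K,Rm,t,np.r_[S+x*X+y*Y,z])
    r,g,b=im[...,0],im[...,1],im[...,2]
    box=np.zeros(r.shape,bool);u,v=P(0,0,.15).astype(int);box[v-45:v+45,u-45:u+45]=1
    for nm,m in (("red",(r>150)&(g<60)&(b<60)),("orange",(r>150)&(g>70)&(g<150)&(b<60))):
        yy,xx=np.nonzero(m&box);print(n,nm,len(xx),xx.mean().round(1),yy.mean().round(1),"x",xx.min(),xx.max(),"y",yy.min(),yy.max())
    for q in (2.,1.9,1.8): print(" tab expected q",q,P(0,.075-.135*np.cos(2-q),.175+.135*np.sin(2-q)+.003).round(1))
    print(" rod expected",P(0,0,.155).round(1),"ends",P(-.075,0,.155).round(1),P(.075,0,.155).round(1))
    print(" along rod",[(x,im[tuple(P(x/1000,0,.158).round().astype(int)[::-1])].tolist()) for x in (-70,-60,-50,-47,-44,-30,-15,0,15,30,44,47,50,60,70)])
```

```text
top red 81 293.0 197.9 x 289 297 y 193 203
top orange 291 270.7 202.3 x 267 310 y 176 228
 tab expected q 2.0 [292.3 199.2]
 tab expected q 1.9 [291.7 198.1]
 tab expected q 1.8 [290.7 197.1]
 rod expected [271.2 202.1] ends [272.1 228.9] [270.3 176.1]
 along rod [(-70, [213, 131, 49]), (-60, [208, 124, 46]), (-50, [217, 130, 50]), (-47, [182, 103, 37]), (-44, [77, 50, 33]), (-30, [204, 130, 51]), (-15, [202, 128, 48]), (0, [202, 125, 48]), (15, [200, 121, 44]), (30, [202, 122, 50]), (44, [210, 129, 51]), (47, [182, 105, 41]), (50, [100, 68, 52]), (60, [196, 127, 57]), (70, [211, 134, 50])]
side red 67 315.1 186.2 x 309 321 y 182 190
side orange 186 302.2 184.0 x 282 340 y 169 212
 tab expected q 2.0 [314.4 186.6]
 tab expected q 1.9 [314.3 183.3]
 tab expected q 1.8 [313.8 179.8]
 rod expected [301.8 181.4] ends [283.1 193. ] [319.5 170.5]
 along rod [(-70, [248, 141, 0]), (-60, [247, 140, 0]), (-50, [251, 158, 0]), (-47, [249, 147, 0]), (-44, [255, 156, 0]), (-30, [64, 63, 71]), (-15, [247, 144, 0]), (0, [244, 133, 0]), (15, [245, 137, 0]), (30, [248, 145, 0]), (44, [249, 144, 0]), (47, [248, 140, 0]), (50, [254, 144, 0]), (60, [100, 102, 113]), (70, [255, 153, 0])]
```

The filter's ring crosses in front of the rod in both views. The tab matches q of about 2.0, the rod is on the seat and the door is flush.

```bash
python3 -c "
from bench import robot
print(robot.job_done())"
```

```text
the job is handed in; nothing more can be done
None
```

I handed the job in at about 18 s of the 62 s allowed; no verdict came back. The amber rod lies let go in both rests, centred on the seat to within measuring error, and the filter was then flipped fully down over it. The lamp door is pushed shut: it stopped hard at the shut position and looks flush. I never touched the other rods, tape, mug or bar, and the arm is clear.

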